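Balance a sawn blank on the beam scale

ROBOT

A 6-joint arm with a two-finger parallel gripper is mounted at the origin on the work surface; the furniture and walls round the work are solid. World frame = base frame: x ahead of the robot, y to its left, z up, the work surface at z = 0. Lengths are in m, angles in rad, forces in N, time in s.
With the tool pointing down it reaches from about 0.25 to 0.725 m from the base axis. Payload 4 kg.
Tool frame: the origin (TCP) lies at the very end of the fingers, on their centre line; the grasp point (between the pads) lies 19 mm behind it; z points along the fingers, y is the line along which they close (so a half turn about z gives the same grasp; the last joint's range is limited). The gripper opens to 85 mm and grips with 20 to 120 N. Pads are 22 mm wide; open, the fingers measure 114 mm over their backs; the gripper's body (76 mm by 85 mm) begins 54 mm behind the grasp point. The pads swing forward as they close: fully open they stand 13 mm farther back than shut.
Start: joints at [1.135, 0.241, 0.005, 1.335, 0, 1.571], TCP at [0.211, 0.453, 0.231] pointing down, gripper open.
Joint ranges: [-2.72, 2.72], [-1.05, 1.87], [-1.09, 1.28], [-1.99, 2.15], [-1.42, 1.44], [-3.14, 3.14]. Speed limits (rad/s): [2.79, 2.79, 3.14, 3.14, 3.14, 3.14].

INTERFACE

Orientations are given as a unit quaternion [x, y, z, w].
In Python, from workcell import bot, vision, workorder, boxes_of gives the robot as it stands.
- The arm moves only by the tool send_rows, never from a script. Its argument "motion" is text: rows parted by semicolons, each of 5 numbers parted by spaces: the closure, from -1 (fully open) to 1 (shut), so that 0 is half open, then the shift along the tool's x, y, z in cm, then the turn about the tool's z in rad. In form: claw x y z twist; .... A call has 1 to 5 rows; each row is the pose to reach, as a shift and turn from the pose commanded when the call began, along the tool's axes at that moment; what a row does not reach only later rows make up. A row lasts 1/10 s, in which the tool goes at most 50 mm and 8.59 degrees, less where a joint would pass 70% of its speed; a pose out of reach is approached as far as the arm can. A call with a gripper value outside its range is refused whole. The fingers move at their own pace and stop on an object; the grip force is fixed at half the most. Time passes only in rows, so rows that repeat a pose let the fingers close. It gives the time, the measured TCP pose, the force, the opening and the grip force at its end, in the units of the state.
- bot.get_obs(): the state, without advancing time (a new reading comes with each control period).
- vision.camera(name): name is "scene" or "top" or "wrist"; returns the picture (420x560x3 uint8, red, green, blue); there is no depth.
- vision.camera_model(name): a dict with "fov_y" (degrees; the focal length in pixels is half the picture's height over the tangent of half this angle, whatever the lens; pixels are square), "cx", "cy" (the principal point, pixels), "k1" (the pictures are not rectified: a ray, as slopes to the right and down, at radius r is drawn at 1 + k1 r^2 times it, then the intrinsics apply), "world_from_camera" (4x4, takes a point from camera to world coordinates); the wrist camera has in their place "hand_eye" (4x4, takes a point from camera to tool coordinates, whose origin is the TCP and whose axes are the flange's). Camera axes: x right, y down, z forward; pixel columns grow to the right and rows downward; lengths in m; the calibration is good to about 2 mm. A picture is of the moment at which its call begins: read the wrist's pose just before it. camera_model takes no time and is no camera call.
- workorder.job_done(): hands the job in; it is judged then, once.
Trained networks look in the newest picture that a camera, given by its name, has taken for a name from the list of things; names that differ only in an ending like _2 or _b are one class to them, and where a whole thing is asked for, a point or a joint stands for the part that bears it (a point fixed in the world has none). Each returns a list of dicts, best first, with "conf" (0 to 1); they miss things now and then, are a little off and sometimes report something else, mostly with a low value. They report only what shows in the picture. A call takes as long as a camera call.
- boxes_of(camera, target): "rect" ([centre column, centre row, width, height] in pixels, round what is visible of it).
The state is a dict: "clock": time; "joint_pos": joint angles; "joint_vel": joint speeds; "tau": joint torques, N m; "eef_pos": TCP position; "tool_rot": TCP orientation; "ft_force": force on the tool from outside, world axes, zero at the start; "ft_torque": the same for the moment, N m; "grip_width": finger opening in m; "grasp_force": force on a finger pad.
Only numpy, scipy, OpenCV 4.12 (cv2) and the standard library are available. Lean on these libraries where they do the work, as an engineer would, in place of code of your own. Each camera call takes 0.05 s, during which the arm holds its last target. There are 200 camera calls.

TASK

Weigh the loose steel blank: lay it flat in the hanging pan of the beam scale, then slide the yellow poise along the beam until the beam comes to rest level, its red tip between the yellow marks. Leave the other things on the table where they are.

Things in the scene. Friction and masses are not known exactly. Their poses are not given: they have to be found in the camera images.
- blank_center (a point): centre (half-way up) of the loose sawn steel blank, a grey flat block 60 (its x) x 88 (its y) x 14 mm, lying flat on the table; pick it across its 60 mm sides. Its weight is unknown, about 0.3 to 0.55 kg
- beam_pivot (a point): pivot of the bench beam scale (fixed blue stand), on the beam's centre line, 120 mm above the table; axes fixed to the stand: +y along the poise arm of the level beam, -y along the pan arm, z up. The steel beam bar is 12 mm wide and 16 mm high (8 mm above and below the centre line). Two blue cheeks stand beside it at the pivot, 47 mm over all, 6 mm higher than the centre line
- loop (a point): centre of the blue loop that stands round the beam's red tip, 315 mm from the pivot, at the tip's height when level (120 mm above the table); loop 48 mm wide, 12 mm along the beam, its top 43 mm above this point. Two yellow marks on each post, 6.5 mm above and below this point, show level
- fork (a point): middle of the line between the pan's trunnions, on the beam, 130 mm from the pivot; axes fixed to the beam, y toward the pivot. Steel fork round the pan: arms at x = +-72 mm (8 mm wide), cross bar 88 mm toward the pivot, all 14 mm high with this point half-way up
- beam (a joint): tilt of the beam, rad: 0 is level, positive is pan end down and poise end up; stops at -0.08 and +0.08. The pivot is a weak flexure that, with gravity, restores the beam: off the stops, each mm of poise travel outward changes the tilt at rest by about -0.0034. It settles in about 1 s
- poise (a joint): travel of the poise, m, 0 to 0.16, outward from the pivot; at 0 its centre is 55 mm from the pivot. It stays where it is left (about 1.5 N of friction). The empty scale would balance with the poise 45 mm from the pivot; a loaded blank needs it at roughly 120 to 190 mm
- poise_center (a point): centre of the poise, an upright yellow drum 100 mm in diameter and 58 mm high threaded on the beam; this point is on its axis, half-way up, 15 mm above the beam's centre line; y points outward along the beam, z up
- pan_floor (a point): centre of the upper face of the pan's floor, 52 mm below its trunnions. The aluminium pan is an open tray, inside 126 (x) x 112 (y) mm with a 5 mm rim; it hangs by two upright straps at x = +-64 mm, 22 mm wide, swinging about x; y toward the pivot, z up. Open from above between the straps
- magnet: red welding magnet angle lying flat, 77 (x) x 110 (y) x 24 mm, origin at the centre of its underside; must stay where it is
- mandrel: steel plug with T pin, 38 mm diameter, 69 mm high, origin at the centre of its underside; must stay where it is
- jar: white jar with blue lid, 60 mm diameter, 68 mm high, origin at the centre of its underside; must stay where it is
- can: dark spray can, 52 mm diameter, 200 mm high, origin at the centre of its underside; must stay where it is

How it is judged:
On the way:
1. the blank lies flat in the pan (x of blank_center in the frame of pan_floor between -0.035 and 0.035 m and y of blank_center in the frame of pan_floor between -0.035 and 0.035 m and z of blank_center in the frame of pan_floor between 0.003 and 0.011 m and angle between the z axis of blank_center and the z axis of pan_floor, either way round below 0.05 rad), for 0.2 s.
At the end, for the whole second after the job is handed in: the blank lies flat on the pan's floor, inside the rim, and the beam is at rest within 0.02 rad of level (all of step 1 and value of joint beam between -0.02 and 0.02 rad and velocity of joint beam between -0.02 and 0.02 rad/s); the robot touches nothing.
It fails at once if the red magnet is moved more than 25 mm or tipped (distance of magnet from where it was at the start of the episode above 0.025 m or angle between magnet's own z axis and vertical above 0.3 rad).
It fails at once if the steel plug is moved more than 25 mm or tipped (distance of mandrel from where it was at the start of the episode above 0.025 m or angle between mandrel's own z axis and vertical above 0.3 rad).
It fails at once if the jar is moved more than 25 mm or tipped (distance of jar from where it was at the start of the episode above 0.025 m or angle between jar's own z axis and vertical above 0.3 rad).
It fails at once if the spray can is moved more than 25 mm or tipped (distance of can from where it was at the start of the episode above 0.025 m or angle between can's own z axis and vertical above 0.3 rad).
It also fails if it takes over 72 s, if anything falls off the work surface, if the arm or the gripper's body presses on something with over 40 N, if the wrist force passes 120 N, or if a joint passes its speed limit or range.

## Working session

There is one attempt and no reset: what is moved stays moved. The work goes in short steps, Python scripts to look and compute and a tool call to move; the robot and the scene stay as the last step left them, time stands still between calls to the robot, and variables do not carry over. Pictures are saved under pics/ and viewed, at most 10 in all, crops included, and the job is handed in when it is done.

Besides the shell and the picture viewer there is one more tool, called after "Call:" as a command line: name --argument value ..., lists and objects as JSON in quotes. send_rows: Moves the arm, as the interface text tells. Its arguments: {"type":"object","properties":{"motion":{"type":"string"}},"required":["motion"]}

```bash
mkdir -p pics; ls; cat > h.py <<'E'
import numpy as np, cv2
from workcell import bot, vision, workorder, boxes_of
from scipy.spatial.transform import Rotation as R
def ray(name,uv,obs=None):
    m=vision.camera_model(name); f=210/np.tan(np.radians(m['fov_y'])/2)
    p=(np.array(uv,float)-[m['cx'],m['cy']])/f
    s=p.copy()
    for _ in range(30): s=p/(1+m['k1']*(s@s))
    T=pose(m,obs)
    return T[:3,3],T[:3,:3]@np.array([s[0],s[1],1.])
def pose(m,obs=None):
    if 'world_from_camera' in m: return np.array(m['world_from_camera'])
    o=obs or bot.get_obs(); W=np.eye(4); W[:3,:3]=R.from_quat(o['tool_rot']).as_matrix(); W[:3,3]=o['eef_pos']
    return W@np.array(m['hand_eye'])
def at(name,uv,z,obs=None):
    o,d=ray(name,uv,obs); return o+d*(z-o[2])/d[2]
def proj(name,P,obs=None):
    m=vision.camera_model(name); f=210/np.tan(np.radians(m['fov_y'])/2)
    T=pose(m,obs); q=(np.array(P)-T[:3,3])@T[:3,:3]; s=q[:2]/q[2]
    return s*(1+m['k1']*(s@s))*f+[m['cx'],m['cy']]
def snap(name,fn):
    o=bot.get_obs(); im=vision.camera(name); cv2.imwrite('pics/'+fn,cv2.cvtColor(im,cv2.COLOR_RGB2BGR)); return im,o
E
python3 - <<'E'
from h import *
np.set_printoptions(precision=3,suppress=True)
for c in('top','scene'):
    snap(c,c+'0.png')
    m=vision.camera_model(c);print(c,m)
    for t,z in [('blank_center',.014),('beam',.128),('fork',.127),('poise',.164),('pan_floor',.07),('magnet',.024),('mandrel',.06),('jar',.068),('can',.2)]:
        for b in boxes_of(c,t)[:2]:
            print(c,t,round(b['conf'],2),np.round(b['rect']),at(c,b['rect'][:2],z))
print(bot.get_obs())
E
```

```text
pics
top {'fov_y': 57.67476432916477, 'cx': 277.90459327336936, 'cy': 210.5138040781016, 'k1': -0.09015298997048708, 'world_from_camera': array([[ 0.022, -0.99 ,  0.139,  0.438],
       [-1.   , -0.023, -0.01 ,  0.079],
       [ 0.014, -0.139, -0.99 ,  0.984],
       [ 0.   ,  0.   ,  0.   ,  1.   ]])}
top blank_center 0.93 [310. 260.  30.  42.] [ 0.45  -0.015  0.014]
top beam 0.94 [266. 173. 208.  96.] [0.645 0.1   0.128]
top fork 0.58 [267. 172. 209.  93.] [0.649 0.097 0.127]
top poise 0.98 [257. 184.  43.  49.] [0.612 0.118 0.164]
top poise 0.45 [268. 172. 210.  93.] [0.64  0.094 0.164]
top pan_floor 0.86 [338. 162.  60.  57.] [ 0.691 -0.078  0.07 ]
top pan_floor 0.21 [380. 219.  27.  26.] [ 0.552 -0.181  0.07 ]
top magnet 0.8 [261. 260.  31.  42.] [0.447 0.109 0.024]
top mandrel 0.55 [369. 263.  22.  18.] [ 0.445 -0.155  0.06 ]
top jar 0.79 [379. 222.  33.  27.] [ 0.545 -0.179  0.068]
top can 0.71 [410. 177.  44.  34.] [ 0.627 -0.211  0.2  ]
scene {'fov_y': 48.28022144887391, 'cx': 278.40032529068026, 'cy': 216.61817934684672, 'k1': -0.06303636639533311, 'world_from_camera': arra
[... 464 characters left out ...]
4]
scene magnet 0.76 [249. 255.  45.  30.] [0.45  0.085 0.024]
scene mandrel 0.87 [318. 299.  14.  24.] [ 0.417 -0.186  0.06 ]
scene jar 0.62 [354. 282.  30.  33.] [ 0.514 -0.212  0.068]
scene can 0.89 [400. 252.  28.  78.] [ 0.52  -0.312  0.2  ]
{'clock': 1.0, 'joint_pos': array([ 1.135,  0.241,  0.005,  1.335, -0.   ,  1.571]), 'joint_vel': array([-0.002, -0.001,  0.001,  0.   ,  0.001,  0.001]), 'tau': array([ -0.   , -37.222,  25.27 ,   0.001,   0.   ,  -0.   ]), 'eef_pos': array([0.211, 0.453, 0.231]), 'tool_rot': array([0.216, 0.976, 0.   , 0.   ]), 'ft_force': array([0.321, 0.492, 0.173]), 'ft_torque': array([0.011, 0.005, 0.028]), 'grasp_force': 0.0, 'grip_width': 0.0854144667637048}
```

```bash
python3 - <<'E'
import cv2
a=cv2.imread('pics/top0.png')[110:310,120:450]
cv2.imwrite('pics/t1.png',cv2.resize(a,(792,480),interpolation=cv2.INTER_CUBIC))
E
```

```text
(no output)
```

View pics/t1.png

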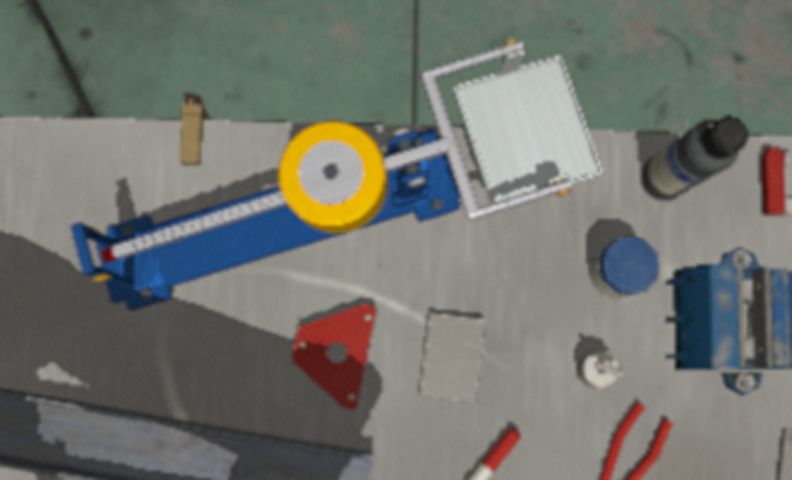

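View pics/scene0.png

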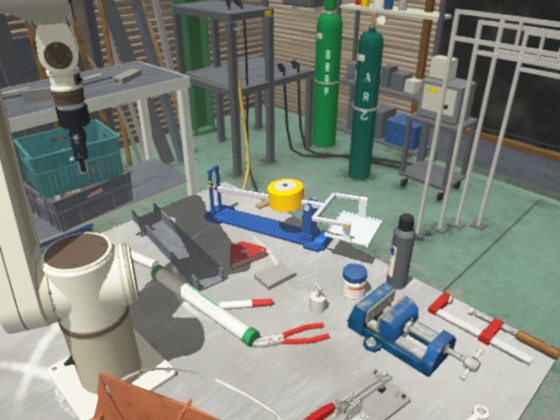

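The top view shows the beam running from its red tip at crop (108,254) to the fork cross bar at (451,145). The poise axis is at (331,171), the pan at about (528,130), and the blank at (453,356), about 8° off square. The magnet lies left of the blank, with the jar and plug to its right. Next I work out positions from these pixels.

```bash
python3 - <<'E'
from h import *
np.set_printoptions(precision=4,suppress=True)
f=lambda p,z: at('top',np.array(p)/2.4+[120-.3,110-.3],z)
tip=f((108,254),.118);po=f((331,171),.164);cb=f((451.5,144.5),.13)
print('tip',tip,'poise',po,'crossbar',cb)
u=(tip-cb)[:2];u/=np.linalg.norm(u);print('u',u,np.degrees(np.arctan2(u[1],u[0])), 'perp poise',np.cross(u,(po-cb)[:2]),'len',np.linalg.norm((tip-cb)[:2]))
pv1=tip[:2]-u*.315; pv2=cb[:2]+u*.042;pv3=po[:2]-u*.055;print('pivot',pv1,pv2,pv3)
for p in [(455,87),(560,57),(600,172),(495,205)]: print('pan',f(p,.09))
for p in [(428,308),(485,317),(476,402),(420,394)]: print('bl',f(p,.014))
o=bot.get_obs()
for k in [(.45,-.015,.014)]: print(proj('wrist',k,o))
print(vision.camera_model('wrist'))
E
```

```text
tip [0.5423 0.3296 0.118 ] poise [0.6181 0.1162 0.164 ] crossbar [0.6544 0.003  0.13  ]
u [-0.3247  0.9458] 108.94821081966273 perp poise -0.0023967248202854327 len 0.3453175446928501
pivot [0.6446 0.0317] [0.6408 0.0428] [0.636  0.0642]
pan [ 0.7246 -0.0035  0.09  ]
pan [ 0.76   -0.1113  0.09  ]
pan [ 0.6404 -0.1507  0.09  ]
pan [ 0.6039 -0.0445  0.09  ]
bl [0.5052 0.0158 0.014 ]
bl [ 0.4969 -0.0449  0.014 ]
bl [ 0.4074 -0.0362  0.014 ]
bl [0.4147 0.0228 0.014 ]
[ 81.666  424.6426]
{'fov_y': 69.0706028947181, 'cx': 275.86198494527855, 'cy': 210.54102021776055, 'k1': -0.024444192653916577, 'hand_eye': array([[ 0.0004, -0.9496, -0.3134,  0.0813],
       [ 1.    ,  0.0002,  0.0006,  0.0002],
       [-0.0005, -0.3134,  0.9496, -0.1436],
       [ 0.    ,  0.    ,  0.    ,  1.    ]])}<stdin>:6: DeprecationWarning: Arrays of 2-dimensional vectors are deprecated. Use arrays of 3-dimensional vectors instead. (deprecated in NumPy 2.0)
```

```bash
cat >> h.py <<'E'
def go(xyz,yaw=None):
    "shift in tool cm and twist to bring TCP to xyz with tool y at world angle yaw (deg, mod 180)"
    o=bot.get_obs(); M=R.from_quat(o['tool_rot']).as_matrix()
    d=M.T@(np.array(xyz)-o['eef_pos'])*100
    y=np.degrees(np.arctan2(M[1,1],M[0,1])); t=0
    if yaw is not None: t=-np.radians((yaw-y+90)%180-90)
    print('now',np.round(o['eef_pos'],4),'yaw',round(y,1),'j6',np.round(o['joint_pos'],2),'F',np.round(o['ft_force'],1),'w',round(o['grip_width'],4),'t',o['clock'])
    print('row',np.round(d,2),round(t,3))
E
python3 -c "
from h import *
go((.456,-.011,.25),85)"
```

```text
now [0.2111 0.4533 0.2313] yaw 65.0 j6 [ 1.14  0.24  0.01  1.34 -0.    1.57] F [0.3 0.5 0.2] w 0.0854 t 1.0
row [-41.8  -31.75  -1.87] -0.349
```

Call:
send_rows --motion "-1 -41.8 -31.8 -1.9 -0.35;-1 -41.8 -31.8 -1.9 -0.35;-1 -41.8 -31.8 -1.9 -0.35;-1 -41.8 -31.8 -1.9 -0.35;-1 -41.8 -31.8 -1.9 -0.35"

```text
clock: 1.5
eef_pos: [0.3245, 0.2377, 0.2404]
tool_rot: [0.042, 0.999, 0.0, 0.0]
ft_force: [1.6, 1.6, -0.4]
grip_width: 0.0851
grasp_force: 0.0
```

```bash
python3 -c "
from h import *
go((.456,-.011,.25),85)"
```

```text
now [0.3245 0.2377 0.2404] yaw 85.1 j6 [ 0.63  0.04 -0.21  1.32 -0.    0.72] F [ 1.6  1.6 -0.4] w 0.0851 t 1.5
row [-15.2  -23.67  -0.96] 0.003
```

Call:
send_rows --motion "-1 -15.2 -23.7 -1 0;-1 -15.2 -23.7 -1 0;-1 -15.2 -23.7 -1 0;-1 -15.2 -23.7 -1 0;-1 -15.2 -23.7 -1 0"

```text
clock: 2.0
eef_pos: [0.4411, 0.0162, 0.2494]
tool_rot: [0.043, 0.999, 0.0, 0.001]
ft_force: [1.4, 1.2, 0.3]
grip_width: 0.0853
grasp_force: 0.0
```

Call:
send_rows --motion "-1 -2.5 -3 0 0;-1 -2.5 -3 0 0;-1 -2.5 -3 0 0;-1 -2.5 -3 0 0"

```text
clock: 2.4
eef_pos: [0.4621, -0.0131, 0.2489]
tool_rot: [0.042, 0.999, 0.0, -0.0]
ft_force: [-0.9, 0.6, -0.9]
grip_width: 0.0857
grasp_force: 0.0
```

```bash
python3 - <<'E'
from h import *
np.set_printoptions(precision=4,suppress=True)
go((.456,-.011,.25),85)
im,o=snap('wrist','w1.png')
b=boxes_of('wrist','blank_center')[:2];print(b)
for x in b: print(at('wrist',x['rect'][:2],.014,o))
E
```

```text
now [ 0.4621 -0.0131  0.2489] yaw 85.1 j6 [-0.03  0.16 -0.05  1.36  0.    0.06] F [-0.9  0.6 -0.9] w 0.0857 t 2.4
row [ 0.62  0.16 -0.11] 0.002
[{'rect': [279.5, 170.6, 48.4, 68.2], 'conf': 0.73}]
[ 0.4534 -0.007   0.014 ]
```

View pics/w1.png

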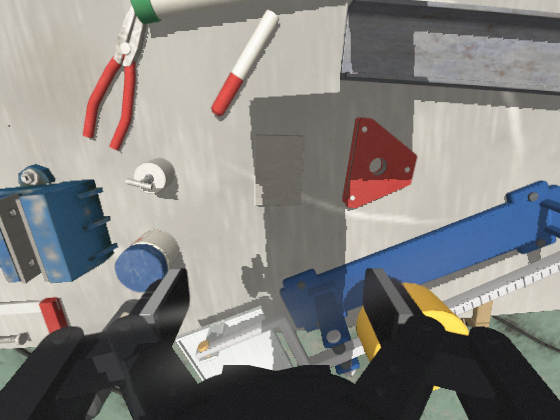

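The blank's corners show at about (255,135), (303,134), (301,206) and (257,205), in the arm's shadow. The magnet, at (380,165), and the jar, at (147,262), are clear of it.

```bash
python3 - <<'E'
from h import *
np.set_printoptions(precision=4,suppress=True)
im=cv2.imread('pics/w1.png'); g=cv2.createCLAHE(4,(8,8)).apply(cv2.cvtColor(im,cv2.COLOR_BGR2GRAY))
cv2.imwrite('pics/w1c.png',cv2.resize(g[110:230,230:330],None,fx=5,fy=5,interpolation=cv2.INTER_CUBIC))
P=np.array([at('wrist',p,.014) for p in [(255,135),(303,134),(301,206),(257,205)]]);print(P,P.mean(0))
d=(P[3]+P[2]-P[0]-P[1]);print(np.degrees(np.arctan2(d[1],d[0])))
E
```

```text
[[ 0.4078 -0.0327  0.014 ]
 [ 0.4114  0.0252  0.014 ]
 [ 0.5023  0.0175  0.014 ]
 [ 0.4962 -0.0394  0.014 ]] [ 0.4544 -0.0074  0.014 ]
-4.574453859408534
```

View pics/w1c.png

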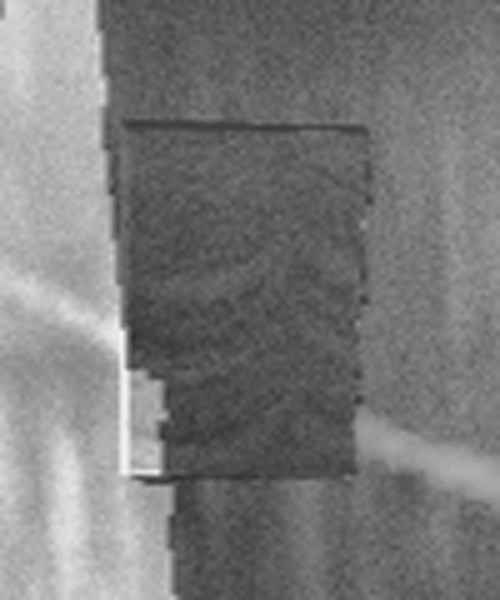

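```bash
python3 - <<'E'
from h import *
np.set_printoptions(precision=1,suppress=True)
m=vision.camera_model('wrist');T=np.array(m['hand_eye']);f=210/np.tan(np.radians(m['fov_y'])/2)
for z in (-.02,-.013,-.006,0,.006,.013):
  for x in (.011,-.011):
    q=(np.array([x,.0427,z])-T[:3,3])@T[:3,:3];s=q[:2]/q[2];print(z,x,s*(1+m['k1']*s@s)*f+[m['cx'],m['cy']])
E
python3 -c "
from h import *
go((.4545,-.0075,.05),85.5)"
```

```text
-0.02 0.011 [367.8 271.5]
-0.02 -0.011 [363.3 311.9]
-0.013 0.011 [363.7 264.2]
-0.013 -0.011 [359.6 303.2]
-0.006 0.011 [359.9 257.5]
-0.006 -0.011 [356.1 295.2]
0 0.011 [356.9 252.2]
0 -0.011 [353.4 288.8]
0.006 0.011 [354.1 247.2]
0.006 -0.011 [350.8 282.9]
0.013 0.011 [351.  241.9]
0.013 -0.011 [348.  276.5]
now [ 0.4621 -0.0127  0.2491] yaw 85.2 j6 [-0.03  0.16 -0.05  1.36  0.    0.06] F [ 0.5 -0.1 -0.5] w 0.0856 t 2.5
row [ 0.8   0.45 19.91] -0.005
```

Call:
send_rows --motion "-1 0.8 0.45 5 0;-1 0.8 0.45 10 0;-1 0.8 0.45 15 0;-1 0.8 0.45 19.9 0;-1 0.8 0.45 19.9 0"

```text
clock: 3.0
eef_pos: [0.4485, -0.0074, 0.0447]
tool_rot: [0.042, 0.999, -0.0, -0.007]
ft_force: [-1.6, 1.7, 0.9]
grip_width: 0.0852
grasp_force: 0.0
```

```bash
python3 - <<'E'
from h import *
go((.4545,-.0075,-.002),85.5)
im,o=snap('wrist','w2.png')
E
```

```text
now [ 0.4485 -0.0074  0.0447] yaw 85.2 j6 [-0.02  0.33 -0.41  0.85  0.    0.07] F [-1.6  1.7  0.9] w 0.0852 t 3.0
row [-0.66  0.04  4.66] -0.005
```

View pics/w2.png

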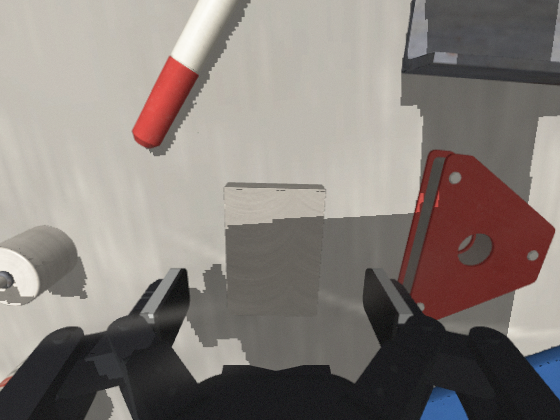

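The blank sits centred between the fingers, with corners at about (225,190), (325,190), (319,317) and (228,317). The magnet's near edge, at (400,290), is close to the right finger, so I check that gap.

```bash
python3 - <<'E'
from h import *
np.set_printoptions(precision=4,suppress=True)
P=np.array([at('wrist',p,.014) for p in [(225,188),(325,188),(319,317),(228,317)]]);print(P,P.mean(0))
print([at('wrist',p,.024) for p in [(400,285),(407,280),(438,152)]])
go((.4545,-.0075,-.002),85.5)
E
```

```text
[[ 0.4122 -0.0343  0.014 ]
 [ 0.4172  0.0254  0.014 ]
 [ 0.5086  0.0182  0.014 ]
 [ 0.5034 -0.0447  0.014 ]] [ 0.4604 -0.0088  0.014 ]
[array([0.4815, 0.0692, 0.024 ]), array([0.4782, 0.0735, 0.024 ]), array([0.3994, 0.0867, 0.024 ])]
now [ 0.4516 -0.0076  0.048 ] yaw 85.2 j6 [-0.02  0.33 -0.4   0.85  0.    0.07] F [ 0.2 -0.2 -0.1] w 0.0855 t 3.05
row [-0.33  0.04  5.  ] -0.005
```

Call:
send_rows --motion "-1 -0.4 0 2.5 0;-1 -0.4 0 5 0;-1 -0.4 0 5 0;-1 -0.4 0 5 0"

```text
clock: 3.45
eef_pos: [0.4608, -0.0087, 0.0024]
tool_rot: [0.043, 0.999, 0.0, 0.001]
ft_force: [0.4, 0.4, -0.5]
grip_width: 0.0855
grasp_force: 0.0
```

Call:
send_rows --motion "0.6 0 0 0 0;0.6 0 0 0 0;0.6 0 0 0 0;0.6 0 0 0 0;0.6 0 0 0 0"

```text
clock: 3.95
eef_pos: [0.4609, -0.0095, 0.0025]
tool_rot: [0.043, 0.999, -0.0, 0.002]
ft_force: [-2.2, -0.6, 11.2]
grip_width: 0.0582
grasp_force: 62.6
```

Call:
send_rows --motion "0.6 0 0 0 0;0.6 0 0 0 0;0.6 0 0 -1 0;0.6 0 0 -2 0;0.6 0 0 -3 0"

```text
clock: 4.45
eef_pos: [0.4588, -0.009, 0.0308]
tool_rot: [0.043, 0.999, 0.0, -0.0]
ft_force: [1.2, 0.9, -4.6]
grip_width: 0.058
grasp_force: 66.7
```

```bash
python3 -c "
from h import *
go((.59,-.06,.26),109)"
```

```text
now [ 0.4588 -0.009   0.0308] yaw 85.1 j6 [-0.02  0.36 -0.41  0.8   0.    0.07] F [ 1.2  0.9 -4.6] w 0.058 t 4.45
row [-13.5   -3.96 -22.93] -0.417
```

Call:
send_rows --motion "0.6 0 0 -4 0;0.6 0 0 -8 0;0.6 0 0 -12 0;0.6 0 0 -16 0;0.6 0 0 -20 0"

```text
clock: 4.95
eef_pos: [0.4583, -0.0089, 0.2321]
tool_rot: [0.043, 0.999, 0.0, -0.0]
ft_force: [2.2, -0.6, -4.5]
grip_width: 0.0577
grasp_force: 67.4
```

Call:
send_rows --motion "0.6 -4 -1 -1 -0.1;0.6 -7 -2 -3 -0.2;0.6 -10 -3 -3 -0.3;0.6 -13.5 -4 -3 -0.42;0.6 -13.5 -4 -3 -0.42"

```text
clock: 5.45
eef_pos: [0.5932, -0.062, 0.2578]
tool_rot: [-0.166, 0.986, -0.0, -0.0]
ft_force: [0.5, -0.3, -5.7]
grip_width: 0.058
grasp_force: 67.4
```

Call:
send_rows --motion "0.6 0 0 0 0;0.6 0 0 0 0;0.6 0 0 0 0"

```text
clock: 5.75
eef_pos: [0.5893, -0.06, 0.2606]
tool_rot: [-0.166, 0.986, 0.0, -0.0]
ft_force: [-0.5, 0.4, -5.4]
grip_width: 0.0579
grasp_force: 67.4
```

```bash
python3 - <<'E'
from h import *
np.set_printoptions(precision=4,suppress=True)
go((.682,-.08,.2),109)
im,o=snap('wrist','w3.png')
for t,z in (('pan_floor',.09),('poise_center',.164),('fork',.13),('beam',.12)):
  for b in boxes_of('wrist',t)[:2]: print(t,b,at('wrist',b['rect'][:2],z,o))
E
```

```text
now [ 0.5893 -0.06    0.2606] yaw 109.2 j6 [-0.1   0.42  0.34  1.49  0.   -0.44] F [-0.5  0.4 -5.4] w 0.0579 t 5.75
row [-8.1  -4.93  6.06] 0.003
pan_floor {'rect': [196.6, 238.3, 32.1, 67.2], 'conf': 0.9} [ 0.6706 -0.1247  0.09  ]
pan_floor {'rect': [370.6, 276.1, 378.8, 144.0], 'conf': 0.33} [0.6505 0.0798 0.09  ]
poise_center {'rect': [431.4, 278.0, 117.1, 102.0], 'conf': 0.96} [0.602  0.0938 0.164 ]
fork {'rect': [368.6, 276.6, 377.3, 143.8], 'conf': 0.76} [0.6342 0.057  0.13  ]
beam {'rect': [369.2, 275.1, 379.1, 146.5], 'conf': 0.64} [0.6368 0.062  0.12  ]
beam {'rect': [368.6, 277.6, 382.8, 143.6], 'conf': 0.19} [0.6397 0.0627 0.12  ]
```

View pics/w3.png

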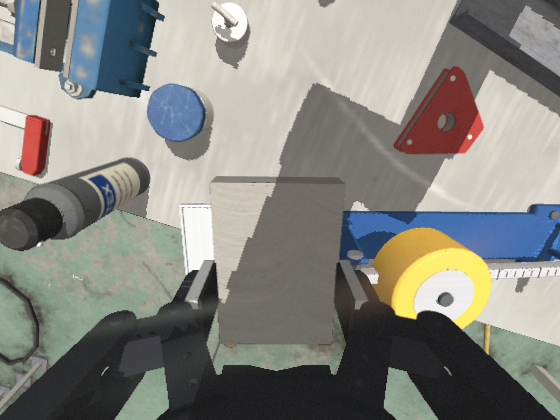

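The gripped blank, spanning columns 211–344 and rows 178–345, hides the pan, and the beam runs level across the image, so the yaw is right. I'll step along the beam to see the pan past the blank.

Call:
send_rows --motion "0.6 0 4 -1 0;0.6 0 8 -2 0;0.6 1 14 -3 0;0.6 1 14 -3 0;0.6 1 14 -3 0"

```text
clock: 6.5
eef_pos: [0.5341, 0.0705, 0.2913]
tool_rot: [-0.168, 0.986, 0.0, 0.001]
ft_force: [0.3, -0.7, -3.4]
grip_width: 0.0579
grasp_force: 67.5
```

Call:
send_rows --motion "0.6 0 0 0 0;0.6 0 0 0 0;0.6 0 0 0 0;0.6 0 0 0 0"

```text
clock: 6.9
eef_pos: [0.5351, 0.0676, 0.2895]
tool_rot: [-0.166, 0.986, -0.0, -0.0]
ft_force: [-0.1, -0.9, -4.6]
grip_width: 0.0578
grasp_force: 67.5
```

```bash
python3 - <<'E'
from h import *
np.set_printoptions(precision=4,suppress=True)
im,o=snap('wrist','w4.png')
go((.682,-.08,.2),109)
E
```

```text
now [0.5351 0.0677 0.2896] yaw 109.1 j6 [ 0.13  0.31  0.24  1.51 -0.   -0.21] F [ 0.9 -0.3 -4.7] w 0.0577 t 6.95
row [ -9.06 -18.76   8.95] 0.001
```

View pics/w4.png

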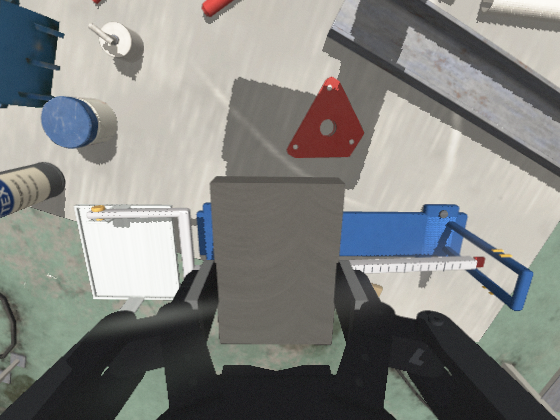

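The pan is visible now, with corners at about (75,206), (95,300) and (182,299). The fork arm is at row 213, the cross bar at column 188, and the red tip at (481,262).

```bash
python3 - <<'E'
from h import *
np.set_printoptions(precision=4,suppress=True)
u=np.array([np.cos(np.radians(109)),np.sin(np.radians(109)),0]);v=np.array([u[1],-u[0],0]) # v: away from base
for z in (.07,.082):
  c=[at('wrist',p,z) for p in [(75,206),(95,300),(182,299)]]; print(z,[(x@u,x@v) for x in c],'ctr',(c[0]+c[2])/2,((c[0]+c[2])/2)@u,((c[0]+c[2])/2)@v)
for n,p,z in [('trun',(98,213),.13),('cb near',(186,213),.13),('cb far',(184,298),.13),('tip',(481,262),.1),('tip',(481,262),.12),]:
  q=at('wrist',p,z);print(n,q,q@u,q@v)
P=[at('wrist',p,.2896+.011) for p in [(211,182),(344,182),(334,345),(219,345)]];t=bot.get_obs()['eef_pos']
print('blank rel TCP',np.mean([((p-t)@u,(p-t)@v) for p in P],0))
E
```

```text
0.07 [(np.float64(-0.3623064422106377), np.float64(0.5611975218771286)), (np.float64(-0.36284368876726625), np.float64(0.6994464071389265)), (np.float64(-0.23963455036548426), np.float64(0.6967145006692897))] ctr [ 0.6927 -0.0798  0.07  ] -0.30097049628806094 0.6289560112732092
0.082 [(np.float64(-0.3539550123348818), np.float64(0.5574291190982689)), (np.float64(-0.3544745075964793), np.float64(0.6911100890896523)), (np.float64(-0.2353363525063843), np.float64(0.6884684482106305))] ctr [ 0.6849 -0.0758  0.082 ] -0.29464568242063305 0.6229487836544496
trun [ 0.6169 -0.102   0.13  ] -0.2973287079044017 0.5500911658517573
cb near [ 0.5863 -0.0135  0.13  ] -0.2036758061008746 0.5499429699784502
cb far [0.6887 0.009  0.13  ] -0.21567663147751584 0.6541119503578124
tip [0.5426 0.3391 0.1   ] 0.14394533109250102 0.6234602510172856
tip [0.5376 0.3212 0.12  ] 0.12872880005602189 0.6128766077114806
blank rel TCP [ 0.0013 -0.0057]
```

```bash
python3 -c "
from h import *
go((.691,-.076,.2),109)"
```

```text
now [0.5351 0.0677 0.2896] yaw 109.1 j6 [ 0.13  0.31  0.24  1.51 -0.   -0.21] F [ 0.9 -0.3 -4.7] w 0.0577 t 6.95
row [-10.05 -18.68   8.95] 0.001
```

Call:
send_rows --motion "0.6 -2.5 -4.6 2 0;0.6 -5 -9.3 4 0;0.6 -7.5 -14 6 0;0.6 -10 -18.7 8 0;0.6 -10 -18.7 9 0"

```text
clock: 7.45
eef_pos: [0.6929, -0.0792, 0.1981]
tool_rot: [-0.165, 0.986, -0.001, 0.0]
ft_force: [0.3, 0.2, -4.4]
grip_width: 0.0579
grasp_force: 67.5
```

Call:
send_rows --motion "0.6 0 0 2 0;0.6 0 0 4 0;0.6 0 0 6 0;0.6 0 0 8 0;0.6 0 0 8 0"

```text
clock: 7.95
eef_pos: [0.6879, -0.0756, 0.1151]
tool_rot: [-0.166, 0.986, 0.001, -0.004]
ft_force: [-0.3, -0.5, -4.7]
grip_width: 0.0578
grasp_force: 67.5
```

Call:
send_rows --motion "0.6 0 0 0 0;0.6 0 0 0 0;0.6 0 0 0 0"

```text
clock: 8.25
eef_pos: [0.6917, -0.0754, 0.1218]
tool_rot: [-0.166, 0.986, -0.0, 0.002]
ft_force: [0.2, -0.1, -4.4]
grip_width: 0.0576
grasp_force: 67.5
```

```bash
python3 - <<'E'
from h import *
go((.691,-.076,.082),109)
snap('wrist','w5.png')
E
```

```text
now [ 0.6917 -0.0754  0.1218] yaw 109.1 j6 [-0.11  0.69  0.43  1.3  -0.   -0.44] F [ 0.2 -0.1 -4.4] w 0.0576 t 8.25
row [ 0.1  -0.02  3.98] 0.003
```

View pics/w5.png

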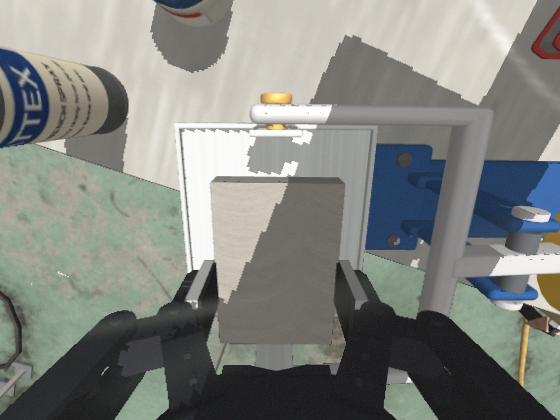

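The pan spans columns 178–377 and the blank is centred over it at 277, so I can lower it.

Call:
send_rows --motion "0.6 0 0 1.5 0;0.6 0 0 3 0;0.6 0 0 3.7 0;0.6 0 0 3.7 0;0.6 0 0 4 0"

```text
clock: 8.8
eef_pos: [0.6915, -0.0754, 0.0812]
tool_rot: [-0.166, 0.986, -0.0, 0.001]
ft_force: [0.1, -0.8, -2.9]
grip_width: 0.0578
grasp_force: 67.7
```

Call:
send_rows --motion "0.6 0 0 0.4 0;0.6 0 0 0.8 0;0.6 0 0 1.2 0;0.6 0 0 1.2 0;0.6 0 0 1.2 0"

```text
clock: 9.3
eef_pos: [0.6905, -0.0753, 0.0679]
tool_rot: [-0.166, 0.986, 0.0, -0.0]
ft_force: [0.2, 0.0, -3.0]
grip_width: 0.0579
grasp_force: 67.7
```

Contact: the pan now carries part of the weight and moves down with the blank. I keep lowering to the stop.

Call:
send_rows --motion "0.6 0 0 0.4 0;0.6 0 0 0.6 0;0.6 0 0 0.7 0;0.6 0 0 0.7 0;0.6 0 0 0.7 0"

```text
clock: 9.8
eef_pos: [0.6907, -0.0751, 0.061]
tool_rot: [-0.166, 0.986, 0.0, 0.0]
ft_force: [-0.2, 0.7, -2.9]
grip_width: 0.0581
grasp_force: 67.7
```

Call:
send_rows --motion "-0.55 0 0 0 0;-0.55 0 0 0 0;-0.55 0 0 0 0;-0.55 0 0 0 0;-0.55 0 0 0 0"

```text
clock: 10.3
eef_pos: [0.6908, -0.0754, 0.0613]
tool_rot: [-0.166, 0.986, -0.0, 0.0]
ft_force: [-0.5, -0.2, 0.5]
grip_width: 0.0658
grasp_force: 0.0
```

```bash
python3 - <<'E'
from h import *
go((.691,-.076,.082),109)
snap('wrist','w6.png')
E
```

```text
now [ 0.6908 -0.0754  0.0613] yaw 109.1 j6 [-0.11  0.73  0.34  1.18 -0.   -0.44] F [-0.5 -0.2  0.5] w 0.0658 t 10.3
row [-0.   -0.06 -2.07] 0.002
```

View pics/w6.png

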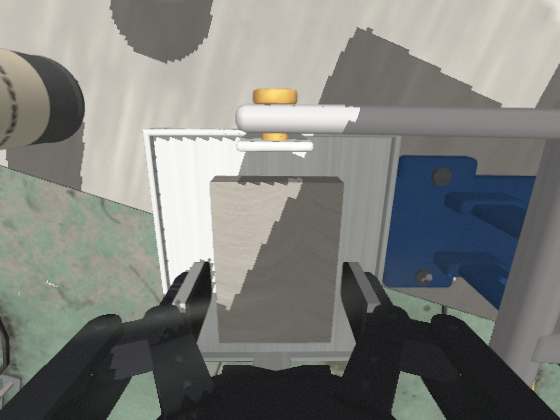

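The blank lies flat in the pan and the fingers are clear of it. I back straight up, shut the gripper, and locate the poise with the top camera.

Call:
send_rows --motion "-0.55 0 0 -2 0;-0.55 0 0 -6 0;-0.55 0 0 -10 0;1 0 0 -14 0;1 0 0 -15 0"

```text
clock: 10.85
eef_pos: [0.6931, -0.0756, 0.2177]
tool_rot: [-0.166, 0.986, -0.001, 0.005]
ft_force: [0.3, 0.9, 0.2]
grip_width: 0.0378
grasp_force: 0.0
```

Call:
send_rows --motion "1 4 0 0 0;1 8 0 0 0;1 12 0 0 0;1 15 0 0 0;1 15 0 0 0"

```text
clock: 11.35
eef_pos: [0.5448, -0.1254, 0.2107]
tool_rot: [-0.165, 0.986, 0.0, -0.002]
ft_force: [0.6, 0.6, -0.6]
grip_width: -0.0
grasp_force: 0.0
```

```bash
cat >> h.py <<'E'
U=np.array([np.cos(np.radians(109)),np.sin(np.radians(109)),0]);V=np.array([U[1],-U[0],0])
def hub(cam,fn):
    "yellow-drum disc: centroid of filled yellow; red tip centroid"
    im,o=snap(cam,fn); h=cv2.cvtColor(im,cv2.COLOR_RGB2HSV)
    bs=boxes_of(cam,'poise'); 
    r=bs[0]['rect'] if bs else None
    red=(((h[...,0]<6)|(h[...,0]>174))&(h[...,1]>130)&(h[...,2]>60)).astype(np.uint8)
    n,l,s,c=cv2.connectedComponentsWithStats(red)
    return o,r,[(s[i][4],np.round(c[i],2)) for i in range(1,n) if s[i][4]>3],im
E
python3 - <<'E'
from h import *
np.set_printoptions(precision=4,suppress=True)
go((.66,0,.2),109)
for c in('top','scene','wrist'):
    o,r,red,im=hub(c,c+'7.png'); print(c,r,red)
    if r:
        for z in (.14,.165): q=at(c,r[:2],z,o);print(z,q,q@U,q@V)
    print(boxes_of(c,'blank_center')[:1],boxes_of(c,'pan_floor')[:1])
E
```

```text
now [ 0.5448 -0.1254  0.2107] yaw 109.0 j6 [-0.23  0.37  0.13  1.33 -0.   -0.56] F [ 0.6  0.6 -0.6] w -0.0 t 11.35
row [-14.98   8.11   1.03] -0.0
top [258.7, 180.5, 44.8, 48.6] [(np.int32(18), array([159.17, 212.44])), (np.int32(810), array([259.65, 256.28])), (np.int32(145), array([377.23, 294.91])), (np.int32(153), array([388.63, 301.4 ])), (np.int32(107), array([328.52, 296.73]))]
0.14 [0.6245 0.1149 0.14  ] -0.09470914398124194 0.6278493975134842
0.165 [0.619  0.1138 0.165 ] -0.0939232488627597 0.6222877199529964
[{'rect': [339.6, 168.3, 33.8, 43.0], 'conf': 0.67}] [{'rect': [337.6, 164.2, 60.7, 57.4], 'conf': 0.86}]
scene [287.0, 192.0, 35.7, 35.2] [(np.int32(6), array([214.33, 173.17])), (np.int32(269), array([243.31, 249.58])), (np.int32(18), array([358.33, 288.28])), (np.int32(212), array([439.03, 302.8 ])), (np.int32(121), array([261.96, 302.09])), (np.int32(301), array([489.93, 330.85])), (np.int32(184), array([302.84, 328.49])), (np.int32(220), array([305.44, 339.57])), (np.int32(265), array([321.68, 412.36]))]
0.14 [0.6219 0.1116 0.14  ] -0.09697803661789119 0.6243345775153469
0.165 [0.5885 0.0792 0.165 ] -0.11667278836866439 0.5822365685382724
[{'rect': [353.7, 230.1, 30.2, 21.9], 'conf': 0.97}] [{'rect': [353.6, 228.1, 57.9, 44.3], 'conf': 0.6}]
wrist [494.7, 364.5, 124.6, 107.2] [(np.int32(469), array([254.76,  12.12])), (np.int32(929), array([397.06,  26.9 ])), (np.int32(4606), array([500.31, 174.86])), (np.int32(1435), array([ 53.72, 198.93]))]
0.14 [0.6135 0.1095 0.14  ] -0.09616093889892485 0.6157381480448542
0.165 [0.5971 0.0792 0.165 ] -0.1194853701647939 0.5903705391147395
[{'rect': [275.2, 318.5, 109.2, 107.7], 'conf': 0.72}] [{'rect': [275.4, 317.8, 108.9, 109.5], 'conf': 0.64}]
```

```bash
python3 -c "
from h import *
go(U*-.185+V*.625+[0,0,.21],109)"
```

```text
now [ 0.5492 -0.1243  0.2107] yaw 109.2 j6 [-0.22  0.38  0.14  1.33  0.   -0.56] F [0.4 0.  0.5] w 0.0 t 11.95
row [-14.65  11.09   0.07] 0.003
```

Call:
send_rows --motion "1 -4 3 0 0;1 -8 6 0 0;1 -12 9 0 0;1 -14.6 11.1 0 0;1 -14.6 11.1 0 0"

```text
clock: 12.45
eef_pos: [0.6522, 0.0329, 0.2097]
tool_rot: [-0.169, 0.986, 0.001, 0.0]
ft_force: [0.1, 0.0, -0.6]
grip_width: 0.0
grasp_force: 0.0
```

Call:
send_rows --motion "1 0 0 2 0;1 0 0 4 0;1 0 0 6 0;1 0 0 6.3 0;1 0 0 6.3 0"

```text
clock: 12.95
eef_pos: [0.6498, 0.0276, 0.1475]
tool_rot: [-0.166, 0.986, 0.0, -0.001]
ft_force: [0.4, -0.4, 0.6]
grip_width: -0.0001
grasp_force: 0.0
```

```bash
python3 -c "
from h import *
go(U*-.069+V*.625+[0,0,.148],109)"
```

```text
now [0.6498 0.0276 0.1475] yaw 109.1 j6 [ 0.04  0.59  0.31  1.3  -0.   -0.29] F [ 0.4 -0.4  0.6] w -0.0001 t 12.95
row [-0.19 11.64 -0.05] 0.002
```

Call:
send_rows --motion "1 0 1.2 0 0;1 0 2.4 0 0;1 0 3.4 0 0;1 0 4.4 0 0;1 0 5.4 0 0"

```text
clock: 13.45
eef_pos: [0.6331, 0.0802, 0.149]
tool_rot: [-0.167, 0.986, -0.0, 0.001]
ft_force: [1.5, -1.8, 2.4]
grip_width: 0.0
grasp_force: 1.2
```

Call:
send_rows --motion "1 0 1 0 0;1 0 2 0 0;1 0 3 0 0;1 0 4 0 0;1 0 5 0 0"

```text
clock: 13.95
eef_pos: [0.6159, 0.1273, 0.1475]
tool_rot: [-0.166, 0.986, -0.0, -0.0]
ft_force: [2.2, -2.1, -0.3]
grip_width: 0.0002
grasp_force: 1.0
```

Call:
send_rows --motion "1 0 0.5 0 0;1 0 0.9 0 0;1 0 0.9 0 0;1 0 0 -0.3 0;1 0 -1 -0.3 0"

```text
clock: 14.45
eef_pos: [0.6199, 0.1166, 0.1515]
tool_rot: [-0.167, 0.986, 0.0, 0.0]
ft_force: [0.2, -0.2, 0.5]
grip_width: 0.0004
grasp_force: 0.0
```

Call:
send_rows --motion "1 4 0 -6 0;1 8 0 -9 0;1 12 0 -9 0;1 16 0 -9 0;1 16 0 -9 0"

```text
clock: 14.95
eef_pos: [0.4617, 0.0619, 0.2409]
tool_rot: [-0.165, 0.986, -0.0, -0.003]
ft_force: [0.9, 0.4, -0.4]
grip_width: -0.0001
grasp_force: 0.0
```

Call:
send_rows --motion "1 0 0 0 0;1 0 0 0 0;1 0 0 0 0;1 0 0 0 0;1 0 0 0 0"

```text
clock: 15.45
eef_pos: [0.4691, 0.0648, 0.2406]
tool_rot: [-0.166, 0.986, 0.0, -0.0]
ft_force: [0.3, 0.5, -0.1]
grip_width: -0.0
grasp_force: 0.0
```

```bash
python3 - <<'E'
from h import *
np.set_printoptions(precision=4,suppress=True)
go((.66,0,.2),109)
for c in('top','scene','wrist'):
    o,r,red,im=hub(c,c+'8.png'); print(c,r,red)
    if r:
        for z in (.135,.164): q=at(c,r[:2],z,o);print(z,q,q@U,q@V)
E
```

```text
now [0.4691 0.0648 0.2406] yaw 109.2 j6 [ 0.14  0.18 -0.04  1.34  0.   -0.2 ] F [ 0.3  0.5 -0.1] w -0.0 t 15.45
row [-15.91 -12.38   4.05] 0.003
top [217.8, 194.3, 42.8, 47.0] [(np.int32(211), array([442.08, 185.19])), (np.int32(207), array([488.3 , 186.96])), (np.int32(20), array([160.5, 214.3])), (np.int32(145), array([377.15, 295.11])), (np.int32(154), array([388.55, 301.48])), (np.int32(172), array([467.37, 375.09]))]
0.135 [0.5915 0.2067 0.135 ] 0.0028438892706112995 0.626594888139192
0.164 [0.5863 0.2023 0.164 ] 0.0004187428579577046 0.6202241694616786
scene [258.0, 187.1, 32.6, 35.4] [(np.int32(19), array([357.58,   1.89])), (np.int32(4), array([214.75, 180.  ])), (np.int32(303), array([243.83, 250.26])), (np.int32(16), array([358.81, 288.25])), (np.int32(213), array([439.03, 302.83])), (np.int32(121), array([262.05, 302.09])), (np.int32(297), array([490.06, 330.79])), (np.int32(184), array([302.84, 328.49])), (np.int32(217), array([305.47, 339.57])), (np.int32(263), array([321.65, 412.33]))]
0.135 [0.5907 0.1973 0.135 ] -0.005752146548180376 0.622782007062631
0.164 [0.5537 0.1561 0.164 ] -0.03264651032585725 0.5744108355356334
wrist None [(np.int32(404), array([44.71, 11.84])), (np.int32(818), array([82.25, 25.89])), (np.int32(714), array([199.33,  49.08])), (np.int32(3800), array([315.39, 181.5 ])), (np.int32(114), array([494.07, 347.76]))]
```

```bash
cat >> h.py <<'E'
def tip(fn,cam):
    im=cv2.imread('pics/'+fn).astype(float); r=im[...,2]-np.maximum(im[...,0],im[...,1]); r[r<35]=0
    b=(205,160,225,195) if cam=='scene' else (150,203,175,225)
    w=r[b[1]:b[3],b[0]:b[2]]; ys,xs=np.mgrid[b[1]:b[3],b[0]:b[2]]
    return (xs*w).sum()/w.sum(),(ys*w).sum()/w.sum(),(w>0).sum()
E
python3 - <<'E'
from h import *
np.set_printoptions(precision=3,suppress=True)
for c in('scene','top'):
    for n in '078': print(c,n,np.array(tip(c+n+'.png',c)))
    for a in (-.08,0,.08):
        q=U*(-.167+.315*np.cos(a))+V*.624+[0,0,.12+.315*np.sin(a)]; print(a,proj(c,q))
E
```

```text
scene 0 [214.718 187.471  12.   ]
scene 7 [214.319 174.08   13.   ]
scene 8 [214.002 180.342  11.   ]
-0.08 [214.29  188.349]
0 [213.423 180.886]
0.08 [213.11  173.421]
top 0 [164.709 215.774  19.   ]
top 7 [159.303 212.66   24.   ]
top 8 [160.604 214.337  24.   ]
-0.08 [162.206 216.707]
0 [158.667 215.489]
0.08 [155.785 213.929]
```

```bash
python3 -c "
from h import *
go(U*.05+V*.55+[0,0,.2],109)"
```

```text
now [0.4685 0.0646 0.2409] yaw 109.2 j6 [ 0.14  0.18 -0.04  1.34 -0.   -0.2 ] F [ 0.  -0.3  0.3] w 0.0001 t 15.75
row [-8.63 14.12  4.09] 0.003
```

Call:
send_rows --motion "1 -2 4.5 1 0;1 -4 9 2 0;1 -8.6 14.1 4 0;1 -8.6 14.1 4 0;1 -8.6 14.1 4 0"

```text
clock: 16.25
eef_pos: [0.5034, 0.2286, 0.1992]
tool_rot: [-0.168, 0.986, -0.0, -0.001]
ft_force: [-0.2, -1.5, -0.2]
grip_width: -0.0
grasp_force: 0.0
```

Call:
send_rows --motion "1 0 0 2 0;1 0 0 4 0;1 0 0 6.5 0;1 0 0 6.5 0;1 0 0 6.5 0"

```text
clock: 16.75
eef_pos: [0.5032, 0.2251, 0.1365]
tool_rot: [-0.166, 0.986, -0.0, -0.0]
ft_force: [-0.5, -0.6, -0.3]
grip_width: 0.0
grasp_force: 0.0
```

Call:
send_rows --motion "1 0 0 0 0;1 0 0 0 0;1 0 0 0 0"

```text
clock: 17.05
eef_pos: [0.5042, 0.2262, 0.1372]
tool_rot: [-0.166, 0.986, 0.0, 0.001]
ft_force: [0.1, 0.4, -0.1]
grip_width: 0.0002
grasp_force: 0.0
```

```bash
python3 - <<'E'
from h import *
np.set_printoptions(precision=4,suppress=True)
im,o=snap('wrist','w9.png'); print(o['eef_pos'],o['ft_force'],o['clock'])
for a in (-.08,0,.08):
    q=U*(-.167+.315*np.cos(a))+V*.624+[0,0,.12+.315*np.sin(a)]; print(a,proj('wrist',q,o))
p=proj('wrist',U*.148+V*.624+[0,0,.12],o).astype(int)
x0=min(max(p[0]-90,0),380);y0=min(max(p[1]-90,0),240)
print(x0,y0)
cv2.imwrite('pics/w9c.png',cv2.resize(cv2.cvtColor(im[y0:y0+180,x0:x0+180],cv2.COLOR_RGB2BGR),(594,594),interpolation=cv2.INTER_CUBIC))
E
```

```text
[0.5042 0.2262 0.1372] [ 0.0777  0.4337 -0.1231] 17.05
-0.08 [405.1356 329.5183]
0 [421.5463 355.1205]
0.08 [438.7417 387.2938]
331 240
```

View pics/w9c.png

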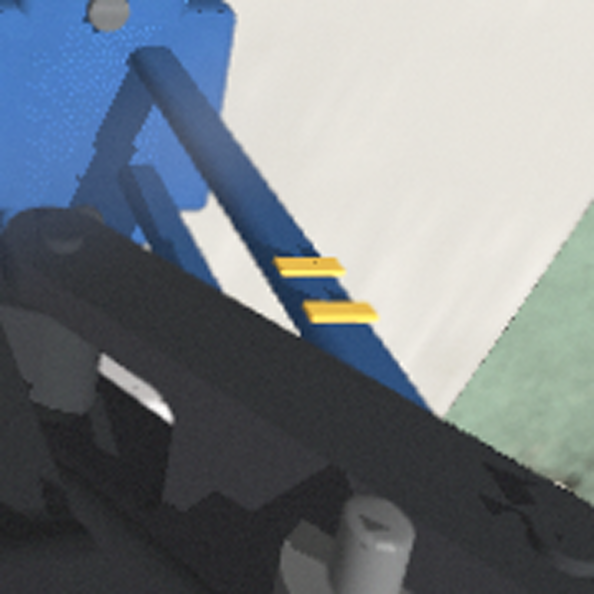

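The crop shows the near post's two yellow marks, at full-image (425,321) and (434,335), but the gripper linkage hides the tip. I move back and up so the tip can be measured by colour.

Call:
send_rows --motion "1 0 -3 -3 0;1 0 -6 -6 0;1 0 -9 -6.5 0;1 0 -9 -6.5 0;1 0 -9 -6.5 0"

```text
clock: 17.6
eef_pos: [0.5331, 0.1406, 0.2012]
tool_rot: [-0.166, 0.986, 0.0, 0.0]
ft_force: [0.2, -0.7, -0.7]
grip_width: 0.0
grasp_force: 0.0
```

Call:
send_rows --motion "1 0 0 0 0;1 0 0 0 0;1 0 0 0 0;1 0 0 0 0"

```text
clock: 18.0
eef_pos: [0.5326, 0.1416, 0.2006]
tool_rot: [-0.167, 0.986, -0.0, -0.0]
ft_force: [1.0, -0.6, -0.0]
grip_width: 0.0
grasp_force: 0.0
```

```bash
python3 - <<'E'
from h import *
np.set_printoptions(precision=3,suppress=True)
im,o=snap('wrist','w10.png'); print(o['eef_pos'],o['clock'])
for a in (-.08,-.02,0,.02,.08):
    q=U*(-.167+.315*np.cos(a))+V*.624+[0,0,.12+.315*np.sin(a)]; print(a,proj('wrist',q,o))
for s in (-1,1):
  for z in (.1135,.1265): print('mark',s,z,proj('wrist',U*.148+V*(.624+s*.021)+[0,0,z],o))
h=cv2.cvtColor(im,cv2.COLOR_RGB2HSV)
for nm,m in (('red',((h[...,0]<6)|(h[...,0]>174))&(h[...,1]>130)&(h[...,2]>40)),('yel',(h[...,0]>18)&(h[...,0]<30)&(h[...,1]>140)&(h[...,2]>90))):
    n,l,s,c=cv2.connectedComponentsWithStats(m.astype(np.uint8))
    for i in range(1,n):
        if s[i][4]>5 and c[i][0]>400 : print(nm,s[i],c[i])
print(boxes_of('wrist','poise')[:1])
c='scene';snap(c,'scene10.png');print(tip('scene10.png',c)); snap('top','top10.png');print(tip('top10.png','top'))
E
```

```text
[0.533 0.142 0.201] 18.0
-0.08 [471.475 284.389]
-0.02 [485.206 295.809]
0 [489.902 299.955]
0.02 [494.66  304.287]
0.08 [509.328 318.51 ]
mark -1 0.1135 [490.541 274.878]
mark -1 0.1265 [500.832 282.868]
mark 1 0.1135 [479.935 315.451]
mark 1 0.1265 [489.191 324.865]
red [481 296  17  15 177] [489.52  302.435]
yel [485 271  16   4  44] [491.909 272.818]
yel [495 279  17   4  53] [502.358 280.34 ]
yel [473 319   4   3   6] [474.5 320. ]
yel [482 329   4   3   7] [483.429 330.143]
[{'rect': [328.2, 307.8, 119.8, 125.2], 'conf': 0.82}]
(np.float64(214.02456140350878), np.float64(180.31929824561402), np.int64(11))
(np.float64(160.56831395348837), np.float64(214.29578488372093), np.int64(24))
```

The beam is at rest, unchanged over several readings. The scene camera, calibrated on both stops, gives +0.005 rad, and the tip compared with the yellow marks gives +0.007 rad. Both are well inside 0.02, so I hand it in.

```bash
python3 -c "
from h import *
print(workorder.job_done())"
```

```text
the job is handed in; nothing more can be done
None
```

I handed the job in with the blank lying flat in the pan and the beam at rest about 0.006 rad from level (limit 0.02), arm clear of everything, by my camera measurements; the hand-in returned no verdict.

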